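# Shut the modelling-tool box: inner flap first, then the lid

### The job

Close up the open blue tool box without gripping or lifting anything, only pushing with the fingertips or the outside of the fingers: first fold the upright orange inner flap down flat into the box while the lid still stands open, then swing the lid over it until it is fully shut. Leave the box standing where it is, and do not disturb the small pot, the dye cup and the cutter beside it.

Things in the scene. Friction and masses are not known exactly. Their poses are not given: they have to be found in the camera images.
- tool_box: Flat open box of blue plastic, 105 x 184 mm, 36 mm high without its lid, 1.6 kg, loose on the table. Origin: centre of the underside; x points from the front wall (flap side) to the back wall (lid hinge side), y along the hinges, z up. Walls 2 mm thick. Lid hinge line: parallel to y at x = +55, z = 37 mm. Flap hinge line: parallel to y at x = -46, z = 31.5 mm.
- tool_box_lid (a joint): Angle of the box's lid, rad: 0 = shut, grows as it opens; about 1.57 = upright, 2.0 = stop, leaning back. Shut, its top is 40 mm above the table. Stiff hinge: it stays where it is left at any angle, so it must be pushed all the way; about 1 N at its free edge moves it.
- lid_edge (a point): Middle of the lid's free edge, half-way through its thickness, 106 mm from the hinge line. The lid is a flat panel, 106 mm from hinge to free edge, 186 mm wide, 3.4 mm thick, with a 5 mm lip in the middle of that edge. When it is shut its axes are the box's axes.
- flap (a joint): Angle of the orange inner flap, rad: 0 = lying flat in the box just below the rims, grows as it is raised; 1.57 = upright, 1.72 = stop, leaning slightly outward (to box -x). It folds down towards the lid's hinge (box +x). Stiff hinge: it stays where it is left; about 1 N near its free edge moves it. Upright it blocks the lid.
- flap_edge (a point): Middle of the flap's free edge, half-way through its thickness, 58 mm from the flap's hinge line. The flap is an orange panel 3 mm thick and 150 mm wide, with a small thumb tab (34 mm wide, reaching 62 mm from the hinge) in the middle; flat, its top is 33 mm above the table. When flat its axes are the box's axes.
- pot: Small pink and white pot with a crumbly cream top, 56 x 52 x 63 mm high, loose, beside the box; to be left alone. Origin: centre of the underside.
- cup: Small white bowl of crimson dye, 62 mm across, 32 mm high, loose, beside the box; to be left alone. Origin: centre of the underside.
- cutter: Small scalloped metal cutter ring, 38 x 41 x 23 mm high, loose, beside the box; to be left alone. Origin: centre of the underside.

How it is judged (in metres and radians):
On the way, in this order (a step that is already met when the one before it is completed fails the run):
1. the flap is folded down flat while the lid still stands open (value of joint flap below 0.12 rad and value of joint tool_box_lid above 1.2 rad), for 0.2 s.
2. the lid is shut over the folded flap (value of joint tool_box_lid below 0.06 rad and value of joint flap below 0.12 rad), for 0.2 s.
At the end, for the whole second after the job is handed in: The lid is shut (within 0.06 rad, about 6 mm at its free edge) with the flap flat beneath it (within 0.12 rad), the box stands flat within 25 mm of where it was and is at rest, and the pot, cup and cutter stand upright within 20 mm of their places (all of step 2 and distance of tool_box from where it was at the start of the episode below 0.025 m and angle between tool_box's own z axis and vertical below 0.05 rad and linear speed of tool_box below 0.02 m/s and distance of each of pot, cup, cutter from where it was at the start of the episode below 0.02 m and angle between each of pot, cup, cutter's own z axis and vertical below 0.1 rad); the robot touches nothing.
It fails at once if the lid is swung down onto the flap before the flap is folded (value of joint tool_box_lid below 1 rad and value of joint flap above 0.4 rad).
It fails at once if the box is lifted or tipped (height (world z) of tool_box above 0.012 m or angle between tool_box's own z axis and vertical above 0.15 rad).
It fails at once if the box is shoved more than 25 mm (distance of tool_box from where it was at the start of the episode above 0.025 m).
It fails at once if the pot, the dye cup or the cutter is moved, lifted or tipped (distance of any of pot, cup, cutter from where it was at the start of the episode above 0.02 m or angle between any of pot, cup, cutter's own z axis and vertical above 0.3 rad).
It fails at once if the flap or the lid is gripped: the fingers bear on it with over 18 N while it is part-way (a push needs about 1 N) (contact force between the fingers and tool_box above 18 N and (value of joint flap between 0.25 and 1.25 rad or value of joint tool_box_lid between 0.25 and 1.6 rad)).
It also fails if it takes over 48 s, if anything falls off the work surface, if the arm or the gripper's body presses on something with over 40 N, if the wrist force passes 120 N, or if a joint passes its speed limit or range.

### The arm

A 6-joint arm with a two-finger parallel gripper is mounted at the origin on the work surface; the furniture and walls round the work are solid. World frame = base frame: x ahead of the robot, y to its left, z up, the work surface at z = 0. Lengths are in mm, angles in rad, forces in N, time in s.
With the tool pointing down it reaches from about 350 to 975 mm from the base axis. Payload 7.1 kg.
Tool frame: the origin (TCP) lies midway between the tips of the shut fingers; the grasp point (between the pads) lies 19 mm behind it (ctrl.grasp_offset is the distance from the TCP to the grasp point, in mm); z points along the fingers, y is the line along which they close (so a half turn about z gives the same grasp; the last joint's range is limited). The gripper opens to 88 mm and grips with 3 to 60 N. Pads are 20 mm wide; open, the fingers measure 115 mm over their backs; the gripper's body (75 mm by 178 mm) begins 61 mm behind the grasp point.
Start: joints at [1.107, 0.423, 1.63, -0, 1.089, -0.019], TCP at [268.891, 564.183, 222.675] pointing down, gripper open.
Joint ranges: [-3, 3], [-0.9, 2.11], [0.09, 2.58], [-1.31, 4.45], [0.11, 2.69], [-2.54, 2.54]. Speed limits (rad/s): [2.39, 2.39, 3.01, 3.14, 3.14, 3.14].

### API

Orientations are given as a rotation vector (axis times angle).
In Python, from workcell import sensors, viewer, ctrl gives the robot as it stands. The module is installed in compiled form; this text tells all that it offers.
- The arm moves only by the shell command python3 -m handwheel 'ROWS'. ROWS is JSON, a list of rows, each a list of 7 numbers: the shift along the tool's x, y, z in mm, then the turn, a rotation vector about the tool's x, y, z in rad, then the closure, from 0 (fully open) to 1 (shut). In form: [[x, y, z, rx, ry, rz, jaw], ...]. A call has 1 to 10 rows; each row shifts and turns the commanded pose from where the row before left it, along the tool's axes as they then stand; what a row does not reach is not made up. A row lasts 1/8 s, in which the tool goes at most 62.5 mm and 10.7 degrees, less where a joint would pass 70% of its speed; a pose out of reach is approached as far as the arm can. A call is refused whole if a number of a shift passes 62.5 or a number of a turn 0.188, either way. A call with a gripper value outside its range is refused whole. The fingers move at their own pace and stop on an object; the grip force is fixed at half the most. Time passes only in rows, so rows that do not move let the fingers close. It gives the time, the measured TCP pose, the force, the opening and the grip force at its end, in the units of the state.
- sensors.get_obs(): the state, without advancing time (a new reading comes with each control period).
- viewer.get_image(name): name is "scene" or "side" or "wrist"; returns a dict with "frame" (420x560x3 uint8, blue, green, red), "fov_y" (degrees; the focal length in pixels is half the picture's height over the tangent of half this angle, whatever the lens; pixels are square), "cx", "cy" (the principal point, pixels), "distortion" ([k1, k2, p1, p2, k3] as OpenCV has them; the pictures are not rectified), "R" (3x3) and "t" (3): a world point X has camera coordinates R X + t. Camera axes: x right, y down, z forward; pixel columns grow to the right and rows downward; lengths in mm; the calibration is good to about 2 mm. A picture is of the moment at which its call begins. There is no depth.
- ctrl.close_job(): hands the job in; it is judged then, once.
The state is a dict: "t": time; "qpos": joint angles; "qvel": joint speeds; "joint_torque": joint torques, N m; "ee_pos": TCP position; "orientation": TCP orientation; "ft_force": force on the tool from outside, world axes, zero at the start; "moment": the same for the moment, N m; "width": finger opening in mm; "grasp_force": force on a finger pad.
Only numpy, scipy, OpenCV 4.12 (cv2) and the standard library are available. Lean on these libraries where they do the work, as an engineer would, in place of code of your own. Each camera call takes 0.05 s, during which the arm holds its last target. There are 200 camera calls.

## Working session

There is one attempt and no reset: what is moved stays moved. The work goes in short steps, Python scripts to look and compute and a shell command to move; the robot and the scene stay as the last step left them, time stands still between calls to the robot, and variables do not carry over. Pictures are saved under pics/ and viewed, at most 10 in all, crops included, and the job is handed in when it is done.

```bash
mkdir -p pics; python3 - <<'E'
from workcell import sensors, viewer
import cv2,pickle
d={}
for n in("scene","side"):
    i=viewer.get_image(n); d[n]=i; cv2.imwrite(f"pics/{n}0.png",i["frame"]); print(n,i["fov_y"],i["cx"],i["cy"],i["distortion"],i["R"],i["t"])
pickle.dump(d,open("d0.pkl","wb"))
o=sensors.get_obs();print(o)
E
```

```text
scene 45.74345803717607 283.3925987991406 217.53327420318865 [0.01327923 0.         0.         0.         0.        ] [[ 0.58943096 -0.80774835 -0.01066499]
 [-0.63082758 -0.45200112 -0.63067548]
 [ 0.50460649  0.37846742 -0.77597339]] [-366.18263593  313.57936765  849.79646003]
side 44.532565681360545 279.49530267170826 208.4822678112917 [0.02016924 0.         0.         0.         0.        ] [[-0.99260641 -0.12022339 -0.01669908]
 [-0.04833168  0.51769214 -0.85420074]
 [ 0.11133989 -0.84707803 -0.51967513]] [515.06820657 108.38838752 785.69380547]
{'t': 0.1, 'qpos': array([ 1.10696764e+00,  4.23769835e-01,  1.63060635e+00,  1.81432513e-05,
        1.08861182e+00, -1.89987042e-02]), 'qvel': array([ 0.00017412, -0.00141422, -0.00344732,  0.00076749,  0.00037581,
        0.0005387 ]), 'joint_torque': array([ 4.77979938e-05, -5.45614743e+01, -2.74320942e+01,  6.44714548e-02,
        1.89144997e-02, -1.00570790e-05]), 'ee_pos': array([268.68529232, 563.73810704, 221.97889365]), 'orientation': array([-6.92926352e-01, -3.06386341e+00,  2.12198475e-03]), 'ft_force': array([0.45563372, 0.83917006, 0.21875596]), 'moment': array([-0.01482204, -0.00450965,  0.00977624]), 'grasp_force': 0.0, 'width': 87.95747863928452}
```

View pics/scene0.png

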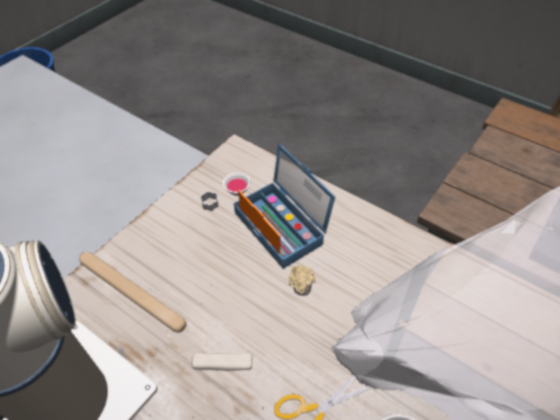

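View pics/side0.png

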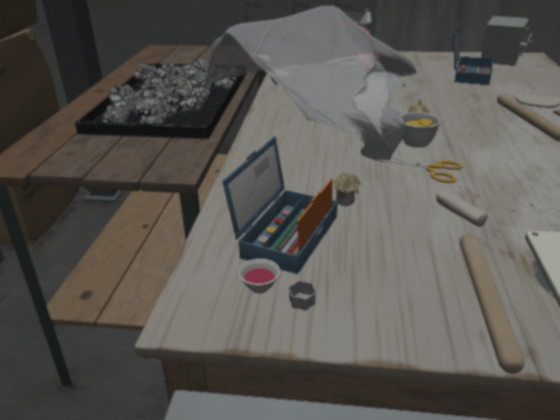

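The scene shows the box at about (280,220), with the lid up on the far right side, the orange flap at (262,220), the cup at (237,184), the cutter at (209,201) and the pot at (301,279). The side view shows the same box at (285,215). I'll enlarge both.

```bash
python3 - <<'E'
import cv2,pickle,numpy as np
d=pickle.load(open("d0.pkl","rb"))
def crop(n,x0,y0,w,h,s,f):
    im=cv2.resize(d[n]["frame"][y0:y0+h,x0:x0+w],None,fx=s,fy=s,interpolation=cv2.INTER_CUBIC)
    im=np.clip(im.astype(float)*1.3,0,255).astype('uint8')
    for k in range(0,w,20): cv2.putText(im,str(x0+k),(k*s,8),0,.3,(255,255,255),1); cv2.line(im,(k*s,10),(k*s,16),(255,255,255),1)
    for k in range(0,h,20): cv2.putText(im,str(y0+k),(0,k*s+4),0,.3,(255,255,255),1); cv2.line(im,(20,k*s),(26,k*s),(255,255,255),1)
    cv2.imwrite(f,im)
crop("scene",195,140,150,115,5,"pics/s1.png")
crop("side",215,135,150,115,5,"pics/d1.png")
E
```

```text
(no output)
```

View pics/s1.png

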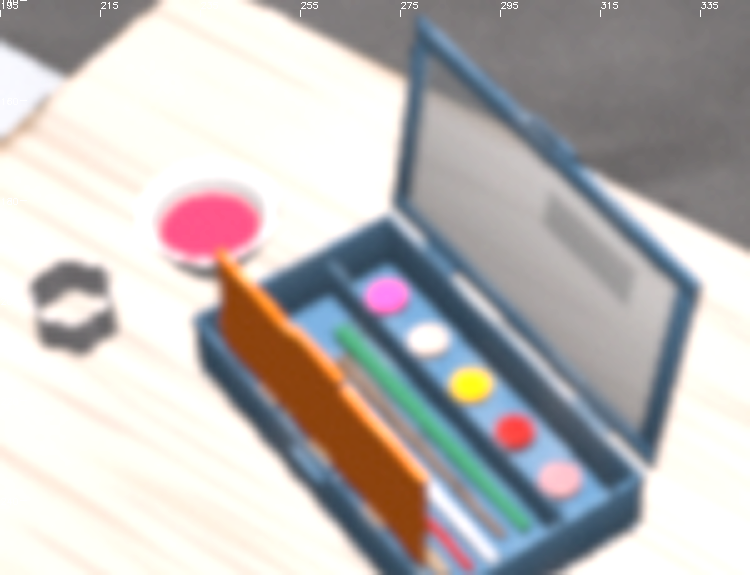

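View pics/d1.png

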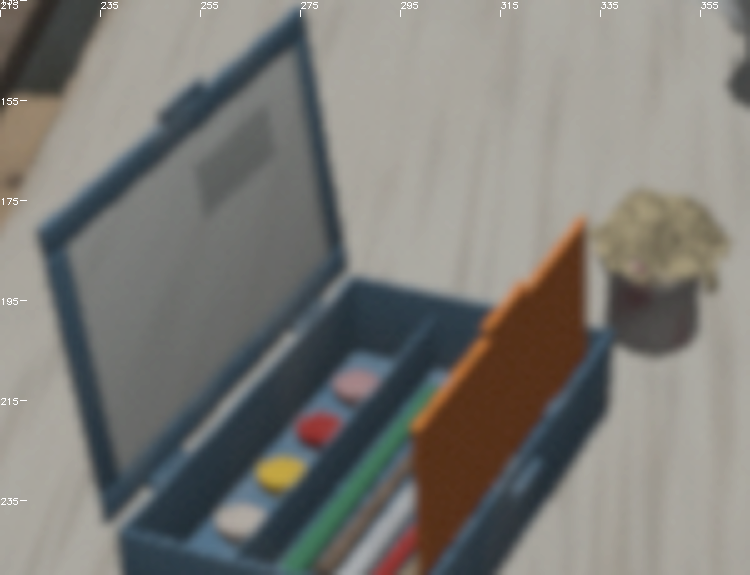

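```bash
cat > h.py <<'E'
import numpy as np,cv2
from scipy.optimize import least_squares
def K(c):
    f=210/np.tan(np.radians(c["fov_y"])/2); return np.array([[f,0,c["cx"]],[0,f,c["cy"]],[0,0,1.]])
def proj(c,X):
    return cv2.projectPoints(np.float64(X).reshape(-1,3),cv2.Rodrigues(np.array(c["R"]))[0],np.float64(c["t"]),K(c),np.array(c["distortion"]))[0][:,0]
def ray(c,uv,z):
    n=cv2.undistortPoints(np.float64([[uv]]),K(c),np.array(c["distortion"]))[0,0]
    R=np.array(c["R"]);C=-R.T@c["t"];v=R.T@[*n,1];return C+v*(z-C[2])/v[2]
def model(p):
    x,y,w,L,F=p; c,s=np.cos(L),np.sin(L)
    P={}
    for n,sg in(("+",1),("-",-1)):
        P["f"+n]=(-52.5,92*sg,36);P["b"+n]=(52.5,92*sg,36)
        P["l"+n]=(55-106*c+1.3*s,93*sg,37+106*s+1.3*c)
        P["p"+n]=(-46+58*np.cos(F),75*sg,31.5+58*np.sin(F))
    cw,sw=np.cos(w),np.sin(w)
    return {k:np.array([x+cw*a-sw*b,y+sw*a+cw*b,z]) for k,(a,b,z) in P.items()}
def fit(d,M,p0=(600,350,0,1.6,1.6)):
    def r(p):
        P=model(p);return np.concatenate([(proj(d[n],[P[k] for k in m])-np.array(list(m.values()))).ravel() for n,m in M.items()])
    return least_squares(r,p0,loss="soft_l1")
E
python3 - <<'E'
from h import *;import pickle
d=pickle.load(open("d0.pkl","rb"))
p0=[*ray(d["scene"],(280,220),36)[:2],.3,1.6,1.6]
M={"scene":{"f+":(234.4,204),"b+":(273,183.6),"b-":(323,236),"l+":(279,144),"l-":(334.4,198),"p+":(239,190.4),"p-":(279.8,236)},
"side":{"b+":(239.4,242.4),"f-":(337,201.4),"b-":(285,191),"l+":(223,182.6),"l-":(275,137.4),"p-":(331.6,179),"p+":(297.8,220.6)}}
s=fit(d,M,p0);print(p0,s.x.round(3));print(s.fun.reshape(-1,2).round(1).tolist())
print({k:v.round(0).tolist() for k,v in model(s.x).items()})
for n,uv,z in(("scene",(237,185),25),("side",(260,276),25),("scene",(209.5,201.5),12),("side",(302,295),12),("scene",(301,279),40),("side",(346,188),40)): print(n,uv,ray(d[n],uv,z).round(0))
E
```

```text
[np.float64(506.7336491367952), np.float64(-75.18750275876096), 0.3, 1.6, 1.6] [ 5.05433e+02 -6.71160e+01 -3.15000e-01  1.72600e+00  1.52800e+00]
[[-2.1, -0.8], [-1.0, -1.4], [0.3, -1.1], [-0.9, -0.8], [0.4, -1.2], [-1.0, -0.9], [0.2, 0.1], [-0.5, -2.0], [1.6, -1.0], [0.9, -1.7], [-0.1, -1.9], [0.3, -1.7], [0.1, -1.5], [-0.0, -0.5]]
{'f+': [484.0, 37.0, 36.0], 'b+': [584.0, 4.0, 36.0], 'l+': [603.0, -1.0, 142.0], 'p+': [487.0, 18.0, 89.0], 'f-': [427.0, -138.0, 36.0], 'b-': [527.0, -171.0, 36.0], 'l-': [546.0, -178.0, 142.0], 'p-': [441.0, -125.0, 89.0]}
scene (237, 185) [539.  70.  25.]
side (260, 276) [539.  77.  25.]
scene (209.5, 201.5) [473.  97.  12.]
side (302, 295) [474.  98.  12.]
scene (301, 279) [ 411. -196.   40.]
side (346, 188) [ 414. -179.   40.]
```

```bash
cat > st.py <<'E'
import numpy as np,cv2
from workcell import sensors
o=sensors.get_obs();p=o["ee_pos"];B=(505.4,-67.1,-.315);c,s=np.cos(B[2]),np.sin(B[2])
d=p[:2]-B[:2];R=cv2.Rodrigues(o["orientation"])[0]
Rb=np.array([[c,s,0],[-s,c,0],[0,0,1]])
print("t",o["t"],"box",(c*d[0]+s*d[1]).round(1),(-s*d[0]+c*d[1]).round(1),p[2].round(1),"F",(Rb@o["ft_force"]).round(1),"w",o["width"])
print((Rb@R).round(3).tolist())
E
python3 -m handwheel '[[0,0,0,0,0,-0.13,1],[-34,-52,0,0,0,0,1],[-34,-52,0,0,0,0,1],[-34,-52,0,0,0,0,1],[-34,-52,0,0,0,0,1],[-34,-52,0,0,0,0,1],[-34,-52,0,0,0,0,1],[-34,-52,0,0,0,0,1],[-34,-52,0,0,0,0,1]]'; python3 st.py
```

```text
t: 1.23
ee_pos: [398.8, 82.5, 222.7]
orientation: [0.492, 3.103, 0.0]
ft_force: [1.5, 0.2, -0.7]
width: 2.0
grasp_force: 0.0
t 1.225 box -147.7 109.2 222.7 F [ 1.4  0.7 -0.7] w 2.017286560295474
[[-1.0, -0.001, 0.0], [-0.001, 1.0, 0.0], [-0.0, 0.0, -1.0]]
```

```bash
python3 -m handwheel '[[-30,-50,0,0,0,0,1],[-30,-50,0,0,0,0,1],[0,-9,40,0,0,0,1],[0,0,50,0,0,0,1],[0,0,50,0,0,0,1],[0,0,0,0,0,0,1]]'; python3 st.py; python3 - <<'E'
from workcell import viewer
import cv2,numpy as np
a=viewer.get_image("side")["frame"][135:275,215:375];b=viewer.get_image("scene")["frame"][130:270,195:355]
cv2.imwrite("pics/c2.png",cv2.resize(np.hstack([a,b]),(800,350),interpolation=cv2.INTER_CUBIC))
E
```

```text
t: 1.98
ee_pos: [418.9, -37.6, 80.0]
orientation: [-0.491, -3.094, 0.001]
ft_force: [0.6, 1.0, 1.2]
width: 0.2
grasp_force: 0.0
t 1.975 box -91.4 1.3 80.0 F [0.2 1.1 1.2] w 0.22721710715428944
[[-1.0, 0.0, -0.008], [0.0, 1.0, -0.002], [0.008, -0.002, -1.0]]
```

View pics/c2.png

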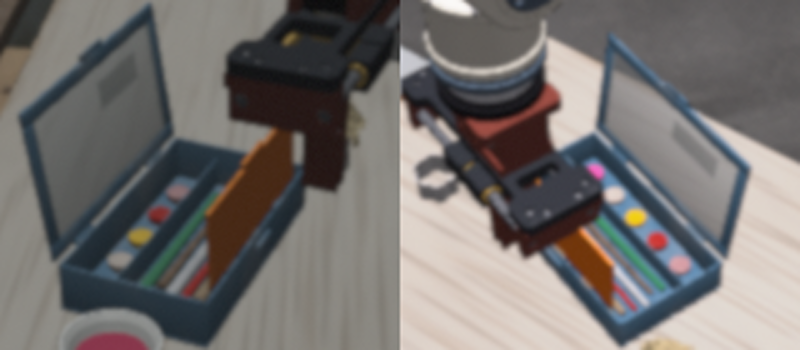

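The fingertips sit outside the flap (side crop (320,180)), near mid-width and level with its upper half, and the lid behind is clear. Next I'll fold the flap along its arc.

```bash
python3 -m handwheel '[[-16,-1,10,0,0,0,1],[-8,0,0,0,0,0,1],[-7,0,0,0,0,0,1],[-7,0,1,0,0,0,1],[-7,0,2,0,0,0,1],[-6,0,3,0,0,0,1],[-5,0,3,0,0,0,1],[-5,0,4,0,0,0,1],[-4,0,4,0,0,0,1],[0,0,0,0,0,0,1]]'; python3 st.py
```

```text
t: 3.32
ee_pos: [483.6, -59.0, 55.3]
orientation: [-0.492, -3.102, 0.0]
ft_force: [0.5, 0.0, 0.0]
width: 0.6
grasp_force: 0.0
t 3.325 box -23.3 1.0 55.3 F [0.5 0.2 0. ] w 0.6275544171137791
[[-1.0, -0.0, -0.0], [-0.0, 1.0, -0.0], [0.0, -0.0, -1.0]]
```

```bash
python3 -m handwheel '[[-3,0,5,0,0,0,1],[-2,0,5,0,0,0,1],[-1,0,5,0,0,0,1],[0,0,4,0,0,0,1],[0,0,2,0,0,0,1],[0,0,1,0,0,0,1],[0,0,0,0,0,0,1]]'; python3 st.py
```

```text
t: 4.2
ee_pos: [489.0, -60.7, 33.6]
orientation: [-0.492, -3.102, 0.0]
ft_force: [-1.2, -0.1, 0.3]
width: 0.5
grasp_force: 0.0
t 4.2 box -17.5 1.0 33.6 F [-1.2 -0.5  0.3] w 0.5482476521385955
[[-1.0, -0.0, -0.0], [-0.0, 1.0, -0.0], [0.0, -0.0, -1.0]]
```

```bash
python3 -m handwheel '[[0,0,1,0,0,0,1],[0,0,0,0,0,0,1]]'; python3 st.py;  python3 -m handwheel '[[0,0,0.5,0,0,0,1],[0,0,0,0,0,0,1],[0,0,0,0,0,0,1]]'; python3 st.py; python3 - <<'E'
from workcell import viewer
import cv2,numpy as np
a=viewer.get_image("side")["frame"][135:275,215:375];b=viewer.get_image("scene")["frame"][130:270,195:355]
cv2.imwrite("pics/c3.png",cv2.resize(np.hstack([a,b]),(800,350),interpolation=cv2.INTER_CUBIC))
E
```

```text
t: 4.45
ee_pos: [489.1, -60.7, 33.2]
orientation: [-0.492, -3.103, 0.0]
ft_force: [-0.9, -0.3, 8.4]
width: 0.6
grasp_force: 4.0
t 4.45 box -17.4 1.0 33.2 F [-0.8 -0.6  8.4] w 0.5749503087747831
[[-1.0, -0.0, -0.0], [-0.0, 1.0, -0.0], [0.0, -0.0, -1.0]]
t: 4.82
ee_pos: [489.2, -60.7, 33.1]
orientation: [0.492, 3.103, 0.0]
ft_force: [-3.5, 0.6, 13.3]
width: 0.5
grasp_force: 6.8
t 4.825 box -17.4 1.0 33.1 F [-3.5 -0.5 13.3] w 0.4726465827572437
[[-1.0, -0.0, 0.0], [-0.0, 1.0, 0.0], [-0.0, 0.0, -1.0]]
```

View pics/c3.png

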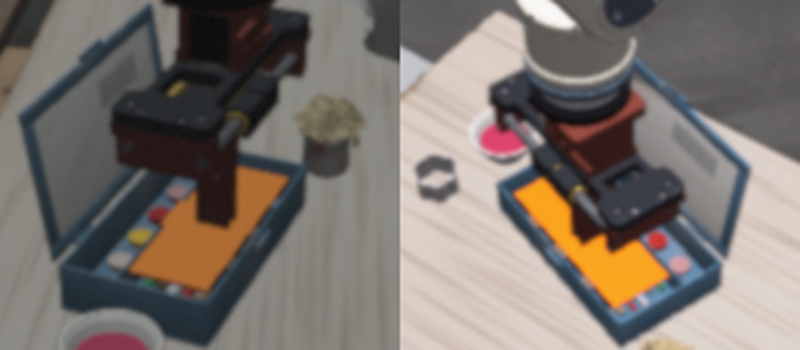

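The flap lies flat: contact came at 33 mm, its stated height, with 13 N. The lid still stands and nothing beside the box has moved. Now I'll go up, over and behind the lid.

```bash
python3 -m handwheel '[[0,0,-20,0,0,0,1],[0,0,-50,0,0,0,1],[0,0,-50,0,0,0,1],[-10,0,-50,0,0,0,1],[-50,0,0,0,0,0,1],[-50,0,0,0,0,0,1],[-22,0,5,0,0,0,1],[0,0,40,0,0,0,1],[0,0,25,0,0,0,1],[0,0,0,0,0,0,1]]'; python3 st.py
```

```text
t: 6.18
ee_pos: [613.0, -101.3, 130.1]
orientation: [-0.492, -3.098, -0.0]
ft_force: [-0.3, 0.1, -0.0]
width: 0.1
grasp_force: 0.0
t 6.175 box 112.9 0.8 130.1 F [-0.3 -0.  -0. ] w 0.11640743061265454
[[-1.0, -0.0, -0.005], [-0.0, 1.0, -0.001], [0.005, -0.001, -1.0]]
```

```bash
python3 -m handwheel '[[16,-1,0,0,0,0,1],[12,0,0,0,0,0,1],[10,0,0,0,0,0,1],[9,0,0,0,0,0,1],[13,0,1,0,0,0,1],[13,0,2,0,0,0,1],[9,0,3,0,0,0,1],[9,0,3,0,0,0,1],[8,0,5,0,0,0,1],[0,0,0,0,0,0,1]]'; python3 st.py;  python3 -m handwheel '[[8,0,5,0,0,0,1],[7,0,6,0,0,0,1],[7,0,7,0,0,0,1],[6,0,8,0,0,0,1],[5,0,8,0,0,0,1],[5,0,8,0,0,0,1],[3,0,9,0,0,0,1],[3,0,9,0,0,0,1],[0,0,0,0,0,0,1]]'; python3 st.py; python3 - <<'E'
from workcell import viewer
import cv2,numpy as np
a=viewer.get_image("side")["frame"][135:275,215:375];b=viewer.get_image("scene")["frame"][130:270,195:355]
cv2.imwrite("pics/c4.png",cv2.resize(np.hstack([a,b]),(800,350),interpolation=cv2.INTER_CUBIC))
E
```

```text
t: 7.42
ee_pos: [519.1, -71.6, 117.5]
orientation: [-0.492, -3.101, -0.0]
ft_force: [0.8, -0.1, -0.7]
width: 0.5
grasp_force: 0.0
t 7.425 box 14.4 -0.1 117.5 F [ 0.8  0.2 -0.7] w 0.46430976697748977
[[-1.0, -0.0, -0.002], [-0.0, 1.0, -0.0], [0.002, -0.0, -1.0]]
t: 8.55
ee_pos: [477.6, -58.2, 57.3]
orientation: [-0.492, -3.101, 0.0]
ft_force: [0.3, -0.4, -0.2]
width: 0.3
grasp_force: 0.0
t 8.55 box -29.2 -0.1 57.3 F [ 0.4 -0.3 -0.2] w 0.3485533394485394
[[-1.0, -0.0, -0.002], [-0.0, 1.0, -0.0], [0.002, -0.0, -1.0]]
```

View pics/c4.png

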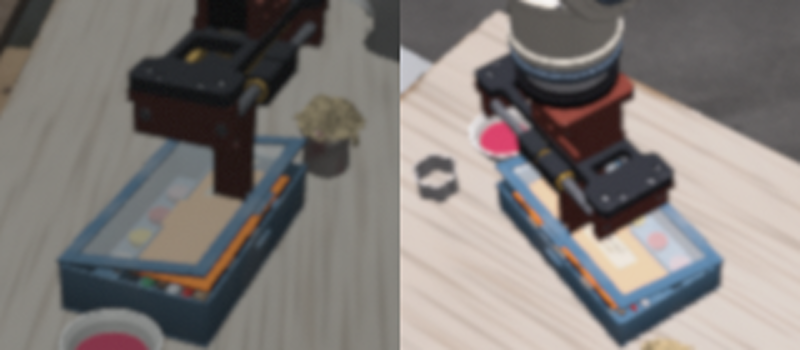

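The lid is almost down, still slightly ajar at its front edge (side crop (240,260)), with the flap flat beneath. Now I'll press it shut.

```bash
python3 -m handwheel '[[0,0,6,0,0,0,1],[0,0,5,0,0,0,1],[0,0,4,0,0,0,1],[0,0,2,0,0,0,1],[0,0,0,0,0,0,1]]'; python3 st.py;  python3 -m handwheel '[[0,0,0.7,0,0,0,1],[0,0,0,0,0,0,1]]'; python3 st.py
```

```text
t: 9.28
ee_pos: [478.4, -58.3, 41.0]
orientation: [-0.492, -3.103, 0.0]
ft_force: [0.2, 0.3, -0.3]
width: 0.5
grasp_force: 0.0
t 9.275 box -28.4 -0.0 41.0 F [ 0.1  0.4 -0.3] w 0.5036254102575684
[[-1.0, -0.0, -0.0], [-0.0, 1.0, -0.0], [0.0, -0.0, -1.0]]
t: 9.52
ee_pos: [478.6, -58.3, 40.6]
orientation: [0.492, 3.103, -0.0]
ft_force: [-0.0, 0.0, 0.8]
width: 0.9
grasp_force: 0.0
t 9.525 box -28.2 0.0 40.6 F [-0.   0.   0.8] w 0.8950049767743313
[[-1.0, -0.0, 0.0], [-0.0, 1.0, 0.0], [-0.0, 0.0, -1.0]]
```

```bash
python3 -m handwheel '[[0,0,1,0,0,0,1],[0,0,0,0,0,0,1]]'; python3 -m handwheel '[[0,0,0.7,0,0,0,1],[0,0,0,0,0,0,1],[0,0,0,0,0,0,1]]'; python3 st.py
```

```text
t: 9.78
ee_pos: [478.6, -58.3, 40.0]
orientation: [0.492, 3.102, -0.0]
ft_force: [-2.7, 0.8, 7.9]
width: 0.2
grasp_force: 4.1
t: 10.15
ee_pos: [478.7, -58.3, 39.9]
orientation: [0.492, 3.102, -0.0]
ft_force: [-3.3, 1.9, 15.0]
width: 0.3
grasp_force: 7.7
t 10.15 box -28.1 0.0 39.9 F [-3.7  0.8 15. ] w 0.2569017372266219
[[-1.0, -0.0, 0.001], [-0.0, 1.0, 0.0], [-0.001, 0.0, -1.0]]
```

Stopped hard at 40 mm, the stated shut height. I'll retract and check.

```bash
python3 -m handwheel '[[0,0,-10,0,0,0,1],[0,0,-50,0,0,0,1],[0,0,-50,0,0,0,1],[40,0,-40,0,0,0,1],[40,0,0,0,0,0,1],[0,0,0,0,0,0,1],[0,0,0,0,0,0,1]]'; python3 - <<'E'
from workcell import viewer
import cv2,numpy as np
a=viewer.get_image("side")["frame"][155:315,215:375];b=viewer.get_image("scene")["frame"][140:300,195:355]
cv2.imwrite("pics/c5.png",cv2.resize(np.hstack([a,b]),(800,400),interpolation=cv2.INTER_CUBIC))
E
```

```text
t: 11.02
ee_pos: [403.3, -33.7, 189.2]
orientation: [0.492, 3.101, 0.0]
ft_force: [-0.0, -1.2, -0.1]
width: 0.5
grasp_force: 0.0
```

View pics/c5.png

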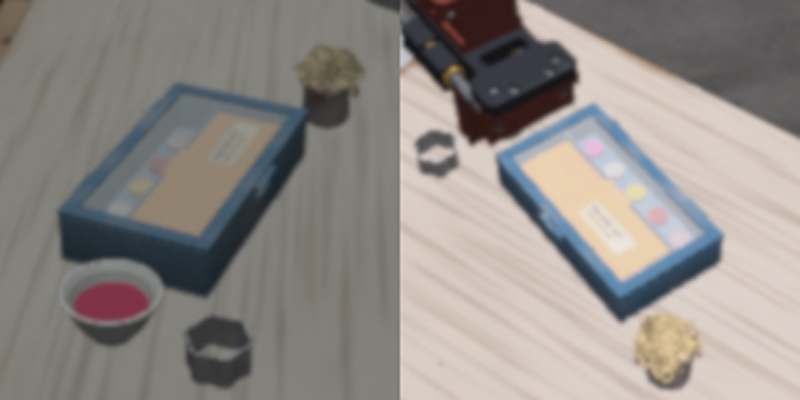

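The lid is fully shut with the flap flat under it. The box, pot (325,85), cup (110,300) and cutter (218,350) are in place, and the arm is clear.

```bash
python3 -c "
from workcell import ctrl;print(ctrl.close_job())"
```

```text
the job is handed in; nothing more can be done
None
```

I folded the flap flat and pushed the lid fully shut over it; in the last pictures the box, pot, cup and cutter are where they started, and the job is handed in (no verdict was returned).

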